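Swap the carriers and pack the transport box

TASK

Two sample carriers stand in each other's places: swap them, so that the short three-hole carrier stands in the transport box and the long carrier stands between the rails of the dock; the bare rubber mat is kept free for setting something down on the way. Then pack the box in layers: over the short carrier lay the divider plate, grip upwards, flat on the ledges of both tall box ends and inside their raised rims, and set the timer flat on the plate, keys up, on either side of the grip. Keep the carriers upright throughout and leave the tape roll and the label roll where they are.

Things in the scene. Friction and masses are not known exactly. Their poses are not given: they have to be found in the camera images.
- long_carrier: long, narrow beige sample carrier with a row of small holes on top: 173 long (x) x 25 wide (y) x 62 high, 60 g, loose. Its body spans x -86 to +84 mm. Starts standing in the transport box. Origin: centre of its underside, z up. Grasp it across its width.
- short_carrier: short, wider beige sample carrier with three large holes on top: 115 long (x) x 36 wide (y) x 68 high, 60 g, loose. Its body spans x -58 to +56 mm. Starts standing in the dock (other such carriers, in the tray at the right side, are not part of the job). Origin: centre of its underside, z up. Grasp it across its width.
- divider: divider plate, loose, 150 g: plain grey plate 210 (x) x 84 (y) x 6 thick, with a black upright grip rib across its middle: 12 thick in x, 60 long in y, its top 34 above the plate's underside. Starts lying on the worktop, rib up. Origin: centre of its underside, z up. Pinch the rib across its 12 mm. A half turn makes no difference.
- timer: small white timer, loose, 70 g: 62 (x) x 66 (y) x 20 high (its solid body 18 high), display and keys on top. Starts lying on the worktop. Origin: centre of its underside, z up. It can be gripped across either side.
- transport_box: transport box, fixed: grey open box, 236 long (x) x 110 wide (y) outside. Floor 4 thick; inside 184 long (x) x 102 wide (y). Low side walls, top at z 24. Tall ends at x 92 to 118 either way, their flat ledges at z 82; round each ledge a raised rim to z 94 (outside x 114, and at the corners outside y 51), so that the divider plate lies with 9 mm play each way, 10 above the short carrier. Origin: centre of its underside, z up.
- dock: carrier dock, fixed: low grey base 214 long (x) x 62 wide (y), 4 thick, with rails along both long sides (tops at z 12) and black end stops (tops at z 24). The lane between them is 190 long (x) x 50 wide (y), floor at z 4. Origin: centre of its underside, z up.
- mat: thin black rubber mat, fixed, 190 long (x) x 80 wide (y) x 2 thick, bare: a free spot. Origin: centre of its underside, z up.
- tape_roll: roll of brown packing tape, bystander, loose, 92 across x 48 high, on the worktop beyond the timer. Origin: centre of its underside.
- label_roll: roll of white labels, bystander, loose, 74 across x 34 high, on the worktop beyond the mat. Origin: centre of its underside.

How it is judged:
By the outcome, as a careful person would: the job done as asked, in the order asked, and still so for the second after the job is handed in, with the robot touching nothing.
It also fails if it takes over 134 s, if anything falls off the work surface, if the arm or the gripper's body presses on something with over 40 N, if the wrist force passes 120 N, or if a joint passes its speed limit or range.

ROBOT

A 6-joint arm with a two-finger parallel gripper is mounted at the origin on a cart in front of the work surface, level with it; the furniture and walls round the work are solid. World frame = base frame: x ahead of the robot, y to its left, z up, the work surface at z = 0. Lengths are in m, angles in rad, forces in N, time in s.
With the tool pointing down it reaches from about 0.4 to 0.925 m from the base axis. Payload 12.5 kg.
Tool frame: the origin (TCP) lies midway between the tips of the shut fingers; the grasp point (between the pads) lies 19 mm behind it; z points along the fingers, y is the line along which they close (so a half turn about z gives the same grasp; the last joint's range is limited). The gripper opens to 95 mm and grips with 3 to 60 N. Pads are 20 mm wide; open, the fingers measure 119 mm over their backs; the gripper's body (75 mm by 180 mm) begins 59 mm behind the grasp point.
Start: joints at [-1.32, 0.491, 1.559, -0, 1.092, -0.106], TCP at [0.218, -0.586, 0.215] pointing down, gripper open.
Joint ranges: [-3.1, 3.1], [-0.84, 2.19], [0.05, 2.79], [-1.13, 4.28], [0.06, 2.93], [-2.69, 2.69]. Speed limits (rad/s): [2.22, 2.22, 2.79, 3.14, 3.14, 3.14].

INTERFACE

Orientations are given as a unit quaternion [x, y, z, w].
In Python, from workcell import status, grab_frame, camera_params, ticket, search_frame, pinpoint gives the robot as it stands.
- The arm moves only by the tool carry_out, never from a script. Its argument "motion" is a list that holds one entry, the list of rows, each a list of 7 numbers: the shift along the tool's x, y, z in mm, then the turn, a rotation vector about the tool's x, y, z in rad, then the finger opening in mm, from 0 to 95.1. In form: [[[tx, ty, tz, ax, ay, az, gripper], ...]]. A call has 1 to 10 rows; each row is the pose to reach, as a shift and turn from the pose commanded when the call began, along the tool's axes at that moment; what a row does not reach only later rows make up. A row lasts 1/10 s, in which the tool goes at most 50 mm and 8.59 degrees, less where a joint would pass 70% of its speed; a pose out of reach is approached as far as the arm can. A call with a gripper value outside its range is refused whole. The fingers move at their own pace and stop on an object; "newtons" is the grip in N (left out, the last holds). Time passes only in rows, so rows that repeat a pose let the fingers close. It gives the time, the measured TCP pose, the force, the opening and the grip force at its end, in the units of the state.
- status.state(): the state, without advancing time (a new reading comes with each control period).
- grab_frame(name): name is "scene" or "top" or "wrist"; returns the picture (480x640x3 uint8, red, green, blue); there is no depth.
- camera_params(name): a dict with "camera_matrix" (3x3 intrinsics, pixels), "view" (4x4, takes a point from world to camera coordinates). Camera axes: x right, y up, looking along -z (the intrinsics and any distortion apply to the point x, -y, -z); pixel columns grow to the right and rows downward; lengths in m; the calibration is good to about 2 mm. A picture is of the moment at which its call begins: read the wrist's pose just before it. camera_params takes no time and is no camera call; for the wrist camera it gives the pose at the moment of the call.
- ticket.finish_job(): hands the job in; it is judged then, once.
Trained networks look in the newest picture that a camera, given by its name, has taken for a name from the list of things; names that differ only in an ending like _2 or _b are one class to them, and where a whole thing is asked for, a point or a joint stands for the part that bears it (a point fixed in the world has none). Each returns a list of dicts, best first, with "p" (0 to 1); they miss things now and then, are a little off and sometimes report something else, mostly with a low value. They report only what shows in the picture. A call takes as long as a camera call.
- search_frame(camera, name): "bbox" ([left, top, width, height] in pixels, round what is visible of it).
- pinpoint(camera, name): "point" ([row, column] in pixels: a listed point, or the origin of a listed thing).
The state is a dict: "clock": time; "joints": joint angles; "dq": joint speeds; "tau": joint torques, N m; "ee_pos": TCP position; "eef_rot": TCP orientation; "ft_force": force on the tool from outside, world axes, zero at the start; "ft_torque": the same for the moment, N m; "gripper_width": opening from 0.0 (shut) to 1.0 (fully open); "grip_force": force on a finger pad.
Only numpy, scipy, OpenCV 4.12 (cv2) and the standard library are available. Lean on these libraries where they do the work, as an engineer would, in place of code of your own. Each camera call takes 0.05 s, during which the arm holds its last target. There are 200 camera calls.

## Working session

There is one attempt and no reset: what is moved stays moved. The work goes in short steps, Python scripts to look and compute and a tool call to move; the robot and the scene stay as the last step left them, time stands still between calls to the robot, and variables do not carry over. Pictures are saved under pics/ and viewed, at most 18 in all, crops included, and the job is handed in when it is done.

Besides the shell and the picture viewer there is one more tool, called after "Call:" as a command line: name --argument value ..., lists and objects as JSON in quotes. carry_out: Moves the arm, as the interface text tells. Its arguments: {"type":"object","properties":{"motion":{"type":"array"},"newtons":{"type":"number"}},"required":["motion"]}

```bash
mkdir -p pics; ls
cat > h.py <<'E'
import numpy as np, cv2, json
from workcell import status, grab_frame, camera_params, ticket, search_frame, pinpoint
from scipy.spatial.transform import Rotation as R
def snap(c,fn=None):
    f=grab_frame(c); 
    if fn: cv2.imwrite('pics/'+fn,cv2.cvtColor(f,cv2.COLOR_RGB2BGR))
    return f
def ray(cp,row,col):
    V=np.array(cp['view']);K=np.array(cp['camera_matrix'])
    d=np.linalg.inv(K)@[col,row,1]; d=np.array([d[0],-d[1],-d[2]])
    return -V[:3,:3].T@V[:3,3], V[:3,:3].T@d
def atz(cp,row,col,z):
    o,d=ray(cp,row,col); return o+d*(z-o[2])/d[2]
def proj(cp,P):
    V=np.array(cp['view']);K=np.array(cp['camera_matrix'])
    c=V[:3,:3]@np.asarray(P)+V[:3,3]; u=K@[c[0],-c[1],-c[2]]; return u[1]/u[2],u[0]/u[2]
def shift(P):
    s=status.state(); r=R.from_quat(s['eef_rot']); return (r.inv().apply(np.asarray(P)-s['ee_pos'])*1000).round(1)
E
python3 - <<'E'
from h import *
s=status.state(); print(s['ee_pos'],s['eef_rot'],s['clock'],s['gripper_width'])
print(R.from_quat(s['eef_rot']).as_matrix().round(3))
H=dict(long_carrier=0,short_carrier=0,divider=0,timer=0,transport_box=0,dock=0,mat=0,tape_roll=0,label_roll=0)
for c in ('top','scene'):
    cp=camera_params(c); snap(c,c+'0.png'); print(c,{k:(np.array(v).round(3).tolist()) for k,v in cp.items()})
    for n in H:
        for r in pinpoint(c,n)[:2]:
            print(c,n,round(r['p'],2),np.round(r['point'],1),atz(cp,*r['point'],0.0).round(3))
E
```

```text
pics
[ 0.21824715 -0.58537548  0.21405683] [ 9.84130086e-01  1.77447555e-01 -3.82537841e-05 -5.80845198e-04] 0.0 1.0030285024627945
[[ 0.937  0.349 -0.   ]
 [ 0.349 -0.937  0.001]
 [ 0.    -0.001 -1.   ]]
top {'camera_matrix': [[438.991, 0.0, 312.512], [0.0, 438.991, 240.31], [0.0, 0.0, 1.0]], 'view': [[0.023, -0.999, -0.035, 0.002], [0.983, 0.016, 0.182, -0.571], [-0.181, -0.038, 0.983, -0.849], [0.0, 0.0, 0.0, 1.0]]}
top long_carrier 0.75 [276.6 255. ] [0.499 0.138 0.   ]
top long_carrier 0.65 [266.2 190.9] [0.519 0.279 0.   ]
top short_carrier 0.56 [258.1 194. ] [0.536 0.273 0.   ]
top short_carrier 0.26 [292.8 464. ] [ 0.473 -0.305  0.   ]
top divider 0.77 [285.3 395.1] [ 0.486 -0.162  0.   ]
top timer 0.55 [275.2 324.9] [ 0.505 -0.013  0.   ]
top transport_box 0.72 [275.9 263.5] [0.501 0.119 0.   ]
top dock 0.94 [268.6 194.6] [0.514 0.27  0.   ]
top dock 0.65 [220.  319.4] [0.626 0.002 0.   ]
top mat 0.64 [288.7 461.5] [ 0.482 -0.301  0.   ]
top tape_roll 0.72 [222.3 320.5] [ 0.62  -0.001  0.   ]
top label_roll 0.89 [221.7 472.8] [ 0.627 -0.33   0.   ]
scene {'camera_matrix': [[547.689, 0.0, 319.668], [0.0, 547.689, 233.397], [0.0, 0.0, 1.0]], 'view': [[-0.776, -0.631, 0.006, 0.442], [0.463, -0.563, 0.685, -0.3], [-0.429, 0.534, 0.729, -1.099], [0.0, 0.0, 0.0, 1.0]]}
scene long_carrier 0.71 [298.8 305.8] [0.497 0.138 0.   ]
scene long_carrier 0.6 [229.8 387.1] [ 0.477 -0.157  0.   ]
scene short_carrier 0.76 [330.8 252.2] [0.532 0.277 0.   ]
scene short_carrier 0.5 [229.7 385.5] [ 0.48  -0.155  0.   ]
scene divider 0.62 [228.9 387.2] [ 0.478 -0.16   0.   ]
scene timer 0.95 [260.8 339.1] [0.508 0.002 0.   ]
scene transport_box 0.92 [295.3 307.2] [0.501 0.129 0.   ]
scene transport_box 0.17 [330.3 251.5] [0.534 0.277 0.   ]
scene mat 0.76 [198.6 414.2] [ 0.486 -0.299  0.   ]
scene tape_roll 0.6 [239.5 299.7] [0.626 0.009 0.   ]
scene label_roll 0.8 [169.5 377.3] [ 0.631 -0.335  0.   ]
```

View pics/top0.png

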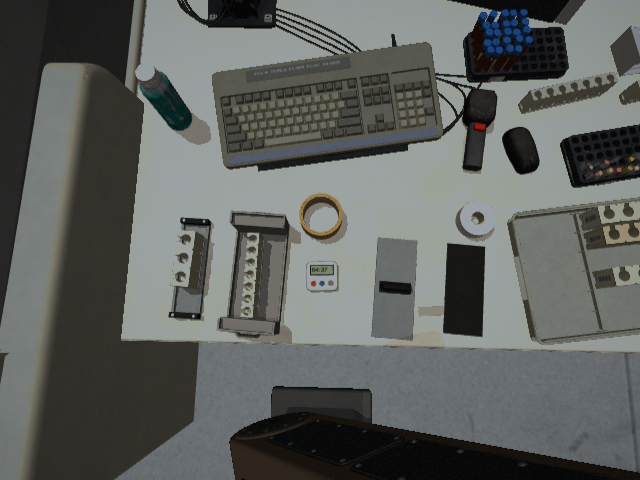

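View pics/scene0.png

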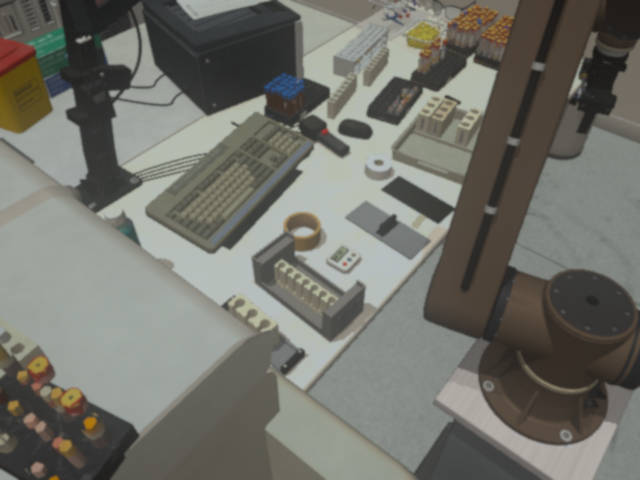

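Call:
carry_out --motion '[[[364,-170,-190,0,0,0.357,95],[364,-170,-190,0,0,0.357,95],[364,-170,-190,0,0,0.357,95],[364,-170,-190,0,0,0.357,95],[364,-170,-190,0,0,0.357,95],[364,-170,-190,0,0,0.357,95],[364,-170,-190,0,0,0.357,95],[364,-170,-190,0,0,0.357,95],[364,-170,-190,0,0,0.357,95],[364,-170,-190,0,0,0.357,95]]]'

```text
clock: 2.0
ee_pos: [0.5028, -0.2963, 0.4072]
eef_rot: [1.0, 0.002, 0.002, 0.001]
ft_force: [-0.4, 0.1, 0.3]
gripper_width: 0.995
grip_force: 0.0
```

Run:
```python
from h import *
s=status.state(); print(s['ee_pos'],s['clock']);print(R.from_quat(s['eef_rot']).as_matrix().round(3))
cp=camera_params('wrist'); snap('wrist','w1.png'); V=np.array(cp['view']);print(V.round(3),np.array(cp['camera_matrix']).round(1), -V[:3,:3].T@V[:3,3])
# cabinet edge: scene (row310,col240) vs top edge col candidates
a=camera_params('scene');b=camera_params('top')
for z in (0,.05,.1,.15,.2,.3): print(z,atz(a,310,240,z).round(3),[atz(b,r,c,z).round(3) for r,c in((250,85),(250,133))])
```

```text
[ 0.50282083 -0.29627241  0.40716485] 2.0
[[ 1.     0.004  0.004]
 [ 0.004 -1.    -0.002]
 [ 0.004  0.002 -1.   ]]
[[ 0.005 -1.     0.003 -0.3  ]
 [ 0.961  0.004 -0.278 -0.396]
 [ 0.278  0.004  0.961 -0.715]
 [ 0.     0.     0.     1.   ]] [[359.    0.  324.3]
 [  0.  359.  236. ]
 [  0.    0.    1. ]] [ 0.58060781 -0.29570512  0.57739093]
0 [0.59  0.254 0.   ] [array([0.55 , 0.517, 0.   ]), array([0.552, 0.41 , 0.   ])]
0.05 [0.561 0.277 0.05 ] [array([0.543, 0.488, 0.05 ]), array([0.544, 0.387, 0.05 ])]
0.1 [0.533 0.299 0.1  ] [array([0.535, 0.46 , 0.1  ]), array([0.537, 0.364, 0.1  ])]
0.15 [0.504 0.321 0.15 ] [array([0.527, 0.431, 0.15 ]), array([0.529, 0.341, 0.15 ])]
0.2 [0.475 0.343 0.2  ] [array([0.52 , 0.402, 0.2  ]), array([0.521, 0.318, 0.2  ])]
0.3 [0.417 0.387 0.3  ] [array([0.504, 0.345, 0.3  ]), array([0.506, 0.272, 0.3  ])]
```

View pics/w1.png

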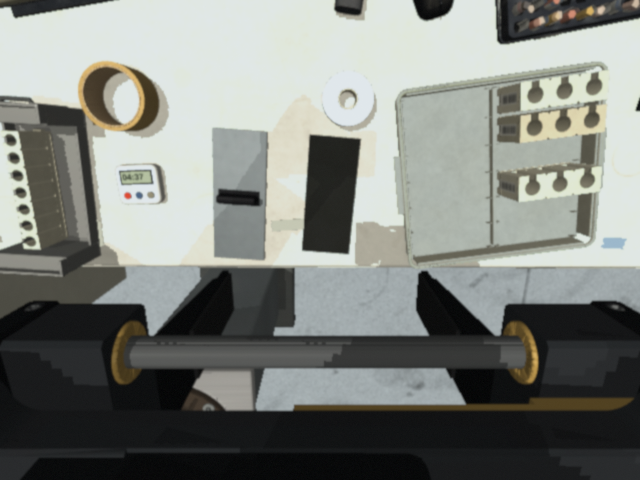

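Call:
carry_out --motion '[[[0,-450,0,0,0,0,95],[0,-450,0,0,0,0,95],[0,-450,0,0,0,0,95],[0,-450,0,0,0,0,95],[0,-450,0,0,0,0,95],[0,-450,0,0,0,0,95],[0,-450,0,0,0,0,95],[0,-450,0,0,0,0,95],[0,-450,0,0,0,0,95],[0,-450,0,0,0,0,95]]]'

```text
clock: 3.05
ee_pos: [0.4994, 0.1543, 0.4037]
eef_rot: [1.0, 0.002, -0.001, -0.0]
ft_force: [-0.2, -1.0, -0.7]
gripper_width: 0.998
grip_force: 0.0
```

Run:
```python
from h import *
s=status.state(); print(s['ee_pos'],s['clock']);print(R.from_quat(s['eef_rot']).as_matrix().round(3))
cp=camera_params('wrist'); f=snap('wrist'); cv2.imwrite('pics/w2.png',cv2.cvtColor(cv2.resize(f[:300],None,fx=1.25,fy=1.25),cv2.COLOR_RGB2BGR))
import pickle; pickle.dump((cp,f),open('w2.pkl','wb'))
for n in ('long_carrier','short_carrier','timer','transport_box','dock'):
    for r in pinpoint('wrist',n)[:2]: print(n,round(r['p'],2),np.round(r['point'],1),atz(cp,*r['point'],0.004).round(3))
```

```text
[0.49942745 0.15431216 0.40366083] 3.05
[[ 1.     0.004 -0.001]
 [ 0.004 -1.     0.   ]
 [-0.001 -0.    -1.   ]]
long_carrier 0.65 [183.8 332.2] [0.497 0.141 0.004]
short_carrier 0.89 [162.7 244. ] [0.529 0.279 0.004]
timer 0.69 [181.4 427.7] [ 0.501 -0.01   0.004]
transport_box 0.72 [183.9 342.6] [0.496 0.125 0.004]
dock 0.93 [175.1 246.8] [0.51  0.276 0.004]
dock 0.69 [163.7 248.1] [0.527 0.273 0.004]
```

View pics/w2.png

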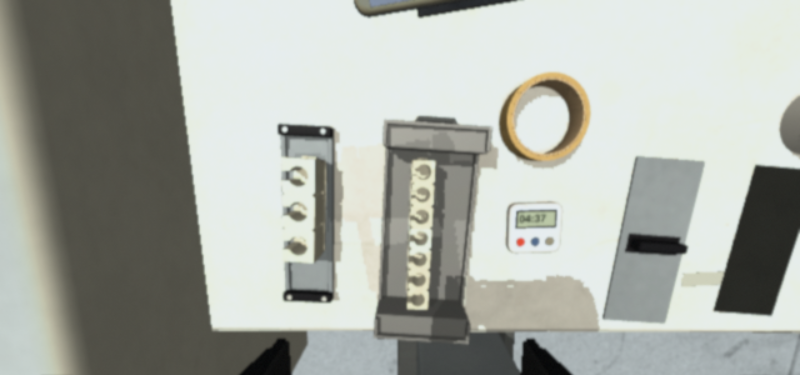

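Run:
```python
from h import *
import pickle; cp,f=pickle.load(open('w2.pkl','rb'))
cv2.imwrite('pics/c2.png',cv2.cvtColor(cv2.resize(f[85:280,215:415],None,fx=3,fy=3,interpolation=cv2.INTER_CUBIC),cv2.COLOR_RGB2BGR))
for r,c in((0,172),(210,193),(325,210)): print(atz(cp,r/1.25,c/1.25,0).round(3))
```

```text
[0.751 0.415 0.   ]
[0.52  0.422 0.   ]
[0.365 0.419 0.   ]
```

View pics/c2.png

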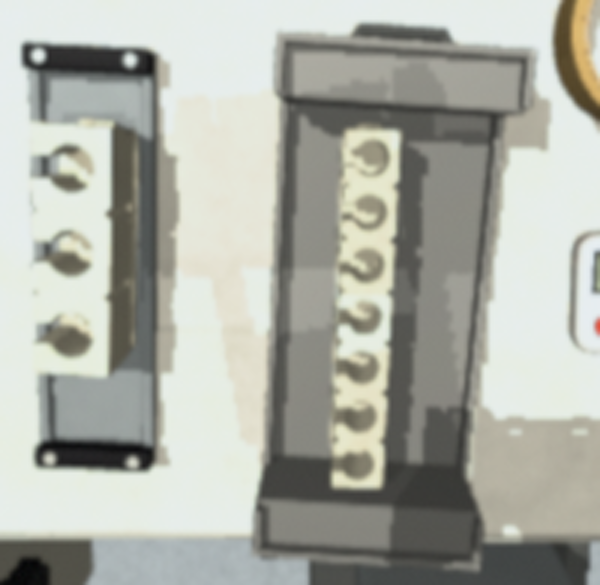

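```bash
cat >> h.py <<'E'
def rect(cp,pts,z,names=''):
    P=np.array([atz(cp,r,c,z) for r,c in pts]); # UL,UR,LR,LL
    c=P.mean(0); up=(P[0]+P[1]-P[2]-P[3])/2; lf=(P[0]+P[3]-P[1]-P[2])/2
    print(names,'c',c.round(4),'len',np.linalg.norm(up).round(4),'wid',np.linalg.norm(lf).round(4),'yaw',np.degrees(np.arctan2(up[1],up[0])).round(2),'yawW',np.degrees(np.arctan2(-lf[0],lf[1])).round(2))
E
python3 - <<'E'
from h import *
import pickle; cp,f=pickle.load(open('w2.pkl','rb'))
q=lambda L:[(85+(v+.5)/3-.5,215+(u+.5)/3-.5) for u,v in L]
rect(cp,q([(24,44),(155,47),(155,468),(36,465)]),.024,'dock')
rect(cp,q([(280,35),(535,52),(480,567),(254,552)]),.094,'box')
rect(cp,q([(28,122),(112,125),(108,375),(33,372)]),.072,'short')
rect(cp,q([(344,127),(401,130),(383,489),(331,487)]),.066,'long')
E
```

```text
dock c [0.5139 0.2735 0.024 ] len 0.2109 wid 0.063 yaw -2.48 yawW -1.12
box c [0.4998 0.1283 0.094 ] len 0.2316 wid 0.1076 yaw -3.36 yawW -3.57
short c [0.5263 0.273  0.072 ] len 0.1138 wid 0.0364 yaw -3.52 yawW -1.9
long c [0.4963 0.1371 0.066 ] len 0.1707 wid 0.0258 yaw -1.67 yawW -2.35
```

Call:
carry_out --motion '[[[-3,17,250,0,0,0.039,60],[-3,17,250,0,0,0.039,60],[-3,17,250,0,0,0.039,60],[-3,17,250,0,0,0.039,60],[-3,17,250,0,0,0.039,60],[-3,17,250,0,0,0.039,60],[-3,17,250,0,0,0.039,60],[-3,17,250,0,0,0.039,60]]]' --newtons 15

```text
clock: 4.15
ee_pos: [0.4985, 0.1336, 0.1571]
eef_rot: [1.0, -0.02, 0.002, -0.0]
ft_force: [0.2, 0.7, 0.5]
gripper_width: 0.631
grip_force: 0.0
```

Run:
```python
from h import *
s=status.state(); print(s['ee_pos'],R.from_quat(s['eef_rot']).as_matrix().round(3)[:,0])
print(shift([.4963,.1371,.030]))
cp=camera_params('wrist'); f=snap('wrist','w3.png')
for n in ('long_carrier','transport_box'):
    for r in pinpoint('wrist',n)[:2]: print(n,round(r['p'],2),np.round(r['point'],1),atz(cp,*r['point'],0.004).round(3))
```

```text
[0.49850033 0.13358304 0.15706693] [ 0.999 -0.04   0.004]
[ -2.8  -3.4 127.1]
long_carrier 0.65 [218.8 319.4] [0.499 0.138 0.004]
```

View pics/w3.png

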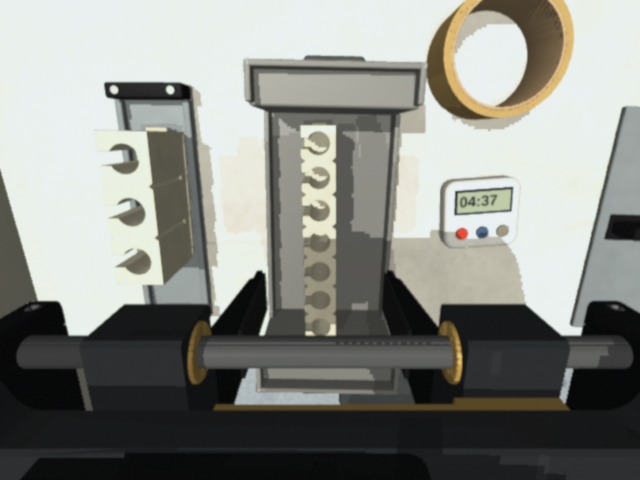

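Call:
carry_out --motion '[[[-3,-3.5,60,0,0,0,55],[-3,-3.5,100,0,0,0,55],[-3,-3.5,127,0,0,0,55],[-3,-3.5,127,0,0,0,55],[-3,-3.5,127,0,0,0,55],[-3,-3.5,127,0,0,0,10],[-3,-3.5,127,0,0,0,10],[-3,-3.5,127,0,0,0,10],[-3,-3.5,127,0,0,0,10],[-3,-3.5,127,0,0,0,10]]]' --newtons 15

```text
clock: 5.3
ee_pos: [0.4945, 0.1374, 0.0281]
eef_rot: [1.0, -0.02, 0.0, -0.0]
ft_force: [-0.7, 1.0, 6.5]
gripper_width: 0.263
grip_force: 15.0
```

Call:
carry_out --motion '[[[0,0,-25,0,0,0,10],[0,0,-70,0,0,0,10],[0,0,-120,0,0,0,10],[0,0,-170,0,0,0,10],[0,30,-200,0,0,0,10],[2,80,-210,0,0,0,10],[4,130,-210,0,0,0,10],[5,180,-210,0,0,0,10],[6,230,-210,0,0,0,10],[6,260,-210,0,0,0,10]]]'

```text
clock: 6.3
ee_pos: [0.4896, -0.1255, 0.2377]
eef_rot: [1.0, -0.02, 0.0, 0.0]
ft_force: [-0.1, 0.9, -0.7]
gripper_width: 0.262
grip_force: 15.0
```

Call:
carry_out --motion '[[[0,50,0,0,0,0,10],[0,100,0,0,0,0,10],[0,140,0,0,0,0,10],[0,165,0,0,0,0,10],[0,170,0,0,0,0,10],[0,170,0,0,0,0,10]]]'

```text
clock: 6.9
ee_pos: [0.483, -0.2927, 0.2373]
eef_rot: [1.0, -0.02, -0.0, -0.0]
ft_force: [-0.1, -0.4, -0.5]
gripper_width: 0.26
grip_force: 15.0
```

Run:
```python
from h import *
import pickle
s=status.state(); print(s['ee_pos'],R.from_quat(s['eef_rot']).as_matrix().round(3)[:,0],s['gripper_width'],s['clock'])
cp=camera_params('wrist'); f=snap('wrist'); pickle.dump((cp,f),open('w4.pkl','wb'))
cv2.imwrite('pics/w4.png',cv2.cvtColor(cv2.resize(f[:310,60:640],None,fx=1.37,fy=1.37,interpolation=cv2.INTER_CUBIC),cv2.COLOR_RGB2BGR))
```

```text
[ 0.48304995 -0.29273281  0.23728018] [ 0.999 -0.04  -0.001] 0.26039718265000367 6.9
```

View pics/w4.png

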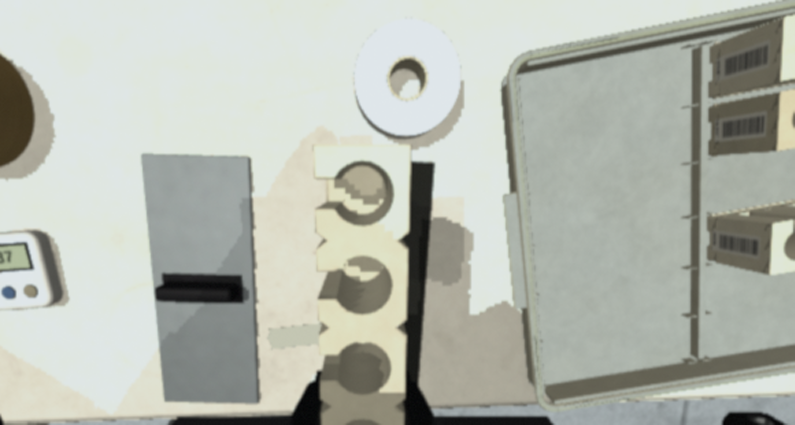

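Run:
```python
from h import *
import pickle; cp,f=pickle.load(open('w4.pkl','rb')); t=camera_params('top')
q=lambda L:[(v/1.37,60+u/1.37) for u,v in L]
rect(cp,q([(142,154),(249,157),(257,403),(166,400)]),.006,'div')
print(atz(cp,*q([(434,164)])[0],.002), 'label bottom edge',atz(cp,*q([(405,137)])[0],.0))
rect(t,[(243,448),(247,485),(336,481),(333,443)],.002,'mat')
rect(t,[(238,378),(240,417),(340,413),(337,372)],.006,'div')
```

```text
div c [ 0.4801 -0.1615  0.006 ] len 0.2079 wid 0.0817 yaw -3.83 yawW -4.09
[ 0.57030627 -0.35308255  0.002     ] label bottom edge [ 0.59121426 -0.33083896  0.        ]
mat c [ 0.4811 -0.3057  0.002 ] len 0.1884 wid 0.0778 yaw -5.09 yawW -4.28
div c [ 0.4804 -0.1605  0.006 ] len 0.2093 wid 0.0836 yaw -3.51 yawW -2.41
```

Call:
carry_out --motion '[[[-2,13,45,0,0,0.038,10],[-2,13,90,0,0,0.038,10],[-2,13,135,0,0,0.038,10],[-2,13,170,0,0,0.038,10],[-2,13,195,0,0,0.038,10],[-2,13,206,0,0,0.038,10],[-2,13,210,0,0,0.038,10],[-2,13,210.5,0,0,0.038,10]]]'

```text
clock: 7.75
ee_pos: [0.4814, -0.3051, 0.0278]
eef_rot: [0.999, -0.038, 0.0, 0.0]
ft_force: [-0.5, -0.4, -1.1]
gripper_width: 0.258
grip_force: 15.0
```

Call:
carry_out --motion '[[[0,0,1,0,0,0,10],[0,0,1,0,0,0,10],[0,0,1,0,0,0,50],[0,0,1,0,0,0,50],[0,0,1,0,0,0,50],[0,0,-25,0,0,0,60],[0,0,-75,0,0,0,60],[0,0,-125,0,0,0,60],[0,0,-175,0,0,0,60],[0,0,-210,0,0,0,60]]]'

```text
clock: 8.75
ee_pos: [0.4811, -0.3056, 0.2408]
eef_rot: [0.999, -0.039, 0.001, 0.001]
ft_force: [-0.6, -0.6, -0.6]
gripper_width: 0.628
grip_force: 0.0
```

Run:
```python
from h import *
s=status.state(); print(s['ee_pos'],R.from_quat(s['eef_rot']).as_matrix().round(3)[:,:2]);print(shift([.5263,.273,.26]))
cp=camera_params('wrist'); snap('wrist','w5.png')
for r in pinpoint('wrist','long_carrier')[:2]: print(round(r['p'],2),np.round(r['point'],1),atz(cp,*r['point'],0.002).round(3))
```

```text
[ 0.48106866 -0.30559531  0.24078394] [[ 0.997 -0.077]
 [-0.077 -0.997]
 [ 0.003  0.002]]
[ 5.000e-01 -5.803e+02 -2.030e+01]
0.66 [198.7 323.8] [ 0.485 -0.306  0.002]
```

Call:
carry_out --motion '[[[0,-50,-20,0,0,-0.034,62],[0,-100,-20,0,0,-0.034,62],[0,-150,-20,0,0,-0.034,62],[0,-200,-20,0,0,-0.034,62],[0,-250,-20,0,0,-0.034,62],[0,-300,-20,0,0,-0.034,62],[0,-350,-20,0,0,-0.034,62],[0,-400,-20,0,0,-0.034,62],[0,-450,-20,0,0,-0.034,62],[0,-480,-20,0,0,-0.034,62]]]'

```text
clock: 9.85
ee_pos: [0.5174, 0.176, 0.2563]
eef_rot: [1.0, -0.021, -0.0, 0.0]
ft_force: [1.4, -0.7, -0.3]
gripper_width: 0.655
grip_force: 0.0
```

Call:
carry_out --motion '[[[0,-40,0,0,0,0,62],[2,-80,20,0,0,0,62],[4,-100,60,0,0,0,62],[4,-100,100,0,0,0,62],[4,-100,110,0,0,0,62],[4,-100,110,0,0,0,62]]]'

```text
clock: 10.45
ee_pos: [0.5256, 0.2724, 0.1457]
eef_rot: [1.0, -0.022, -0.002, 0.001]
ft_force: [1.0, 0.2, 0.8]
gripper_width: 0.653
grip_force: 0.0
```

Run:
```python
from h import *
s=status.state(); print(s['ee_pos'],R.from_quat(s['eef_rot']).as_matrix().round(3)[:,:2]);print(shift([.5263,.273,.034]))
cp=camera_params('wrist'); snap('wrist','w6.png')
for n in('short_carrier','dock'):
  for r in pinpoint('wrist',n)[:2]: print(round(r['p'],2),np.round(r['point'],1),atz(cp,*r['point'],0.004).round(3))
```

```text
[0.52562039 0.27242135 0.14573131] [[ 0.999 -0.043]
 [-0.043 -0.999]
 [-0.003  0.002]]
[  1.   -0.8 111.7]
0.88 [219.4 320. ] [0.528 0.275 0.004]
```

View pics/w6.png

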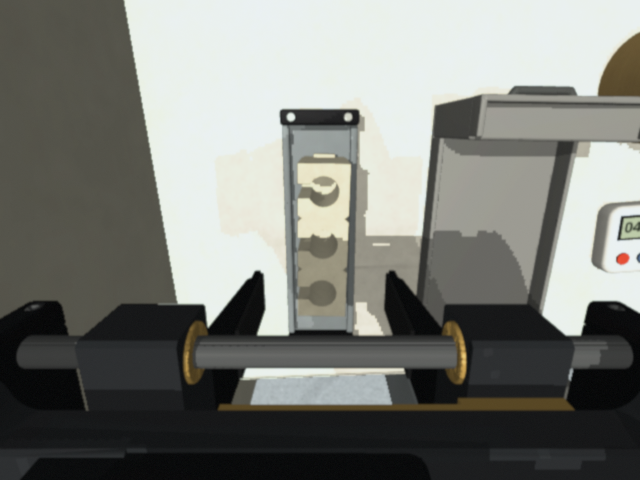

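Call:
carry_out --motion '[[[1,-1,50,0,0,0,62],[1,-1,90,0,0,0,62],[1,-1,110,0,0,0,62],[1,-1,112,0,0,0,62],[1,-1,112,0,0,0,62],[1,-1,112,0,0,0,15],[1,-1,112,0,0,0,15],[1,-1,112,0,0,0,15],[1,-1,112,0,0,0,15],[1,-1,112,0,0,0,15]]]'

```text
clock: 11.6
ee_pos: [0.5275, 0.2739, 0.0358]
eef_rot: [1.0, -0.022, 0.0, -0.0]
ft_force: [-1.4, -0.7, 6.4]
gripper_width: 0.381
grip_force: 14.9
```

Call:
carry_out --motion '[[[0,0,-25,0,0,0,15],[0,0,-70,0,0,0,15],[0,0,-120,0,0,0,15],[0,10,-140,0,0,0,15],[-8,50,-140,0,0,0.015,15],[-15,95,-140,0,0,0.015,15],[-20,130,-140,0,0,0.015,15],[-20,145,-140,0,0,0.015,15],[-20,147,-140,0,0,0.015,15],[-20,147,-140,0,0,0.015,15]]]'

```text
clock: 12.6
ee_pos: [0.5014, 0.1281, 0.1752]
eef_rot: [1.0, -0.029, 0.0, -0.0]
ft_force: [0.2, -0.1, -0.6]
gripper_width: 0.381
grip_force: 14.9
```

Run:
```python
from h import *
s=status.state(); print(s['ee_pos'],R.from_quat(s['eef_rot']).as_matrix().round(3)[:,:2]);print(shift([.501,.1283,.0358]))
```

```text
[0.50136519 0.12814394 0.17516617] [[ 0.998 -0.059]
 [-0.059 -0.998]
 [ 0.    -0.   ]]
[-4.000e-01 -1.000e-01  1.394e+02]
```

Call:
carry_out --motion '[[[0,0,45,0,0,0,15],[0,0,85,0,0,0,15],[0,0,115,0,0,0,15],[0,0,132,0,0,0,15],[0,0,138,0,0,0,15],[0,0,139.5,0,0,0,15],[0,0,140,0,0,0,15],[0,0,140,0,0,0,15]]]'

```text
clock: 13.4
ee_pos: [0.5013, 0.1283, 0.0357]
eef_rot: [1.0, -0.029, 0.001, -0.0]
ft_force: [0.5, 0.5, 0.2]
gripper_width: 0.383
grip_force: 14.9
```

Call:
carry_out --motion '[[[0,0,0,0,0,0,48],[0,0,0,0,0,0,48],[0,0,0,0,0,0,48],[0,0,-20,0,0,0,50],[0,0,-70,0,0,0,60],[0,0,-120,0,0,0,60],[0,0,-170,0,0,0,60],[0,0,-200,0,0,0,60],[0,0,-205,0,0,0,60]]]'

```text
clock: 14.3
ee_pos: [0.502, 0.128, 0.244]
eef_rot: [1.0, -0.029, 0.003, -0.0]
ft_force: [0.3, 0.0, -0.5]
gripper_width: 0.628
grip_force: 0.0
```

Run:
```python
from h import *
s=status.state(); print(s['ee_pos'],R.from_quat(s['eef_rot']).as_matrix().round(3)[:,:2]);print(shift([.482,-.3055,.026]))
cp=camera_params('wrist'); f=snap('wrist'); import pickle; pickle.dump((cp,f),open('w7.pkl','wb'))
cv2.imwrite('pics/w7.png',cv2.cvtColor(cv2.resize(f[40:330,120:520],None,fx=2,fy=2,interpolation=cv2.INTER_CUBIC),cv2.COLOR_RGB2BGR))
```

```text
[0.50199484 0.12797756 0.2440389 ] [[ 0.998 -0.058]
 [-0.058 -0.998]
 [ 0.007 -0.001]]
[  3.8 434.1 217.6]
```

View pics/w7.png

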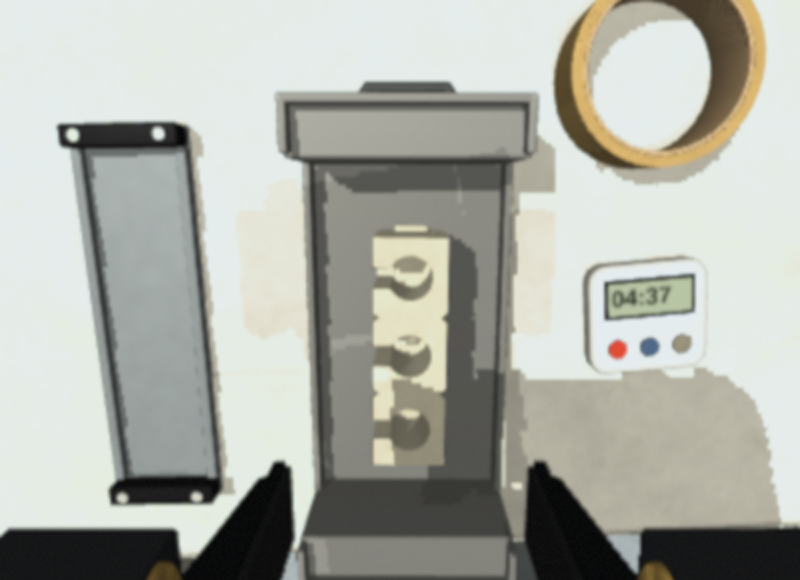

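Run:
```python
from h import *
import pickle; cp,f=pickle.load(open('w7.pkl','rb'))
q=lambda L:[(40+(v+.5)/2-.5,120+(u+.5)/2-.5) for u,v in L]
rect(cp,q([(58,123),(189,124),(220,502),(112,503)]),.024,'dock')
rect(cp,q([(586,265),(704,258),(706,364),(592,371)]),.019,'timer')
a,b=[atz(cp,*p,.094) for p in q([(277,93),(538,94)])]; d=a-b; y=np.arctan2(-d[0],d[1]); m=(a+b)/2
print('box',m-.118*np.array([np.cos(y),np.sin(y),0]),np.linalg.norm(d),np.degrees(y))
```

```text
dock c [0.5135 0.2721 0.024 ] len 0.2106 wid 0.0654 yaw -2.74 yawW -3.23
timer c [ 0.5029 -0.0048  0.019 ] len 0.0599 wid 0.0642 yaw 4.02 yawW 0.2
box [0.49862845 0.12891751 0.094     ] 0.10826080411927663 -3.509212464824613
```

Call:
carry_out --motion '[[[0,50,0,0,0,0.02,60],[0,100,0,0,0,0.02,60],[0,150,0,0,0,0.02,60],[0,200,0,0,0,0.02,60],[0,250,0,0,0,0.02,60],[0,300,0,0,0,0.02,60],[0,350,0,0,0,0.02,60],[3,400,0,0,0,0.02,60],[3,430,0,0,0,0.02,60],[4,434,50,0,0,0.02,60]]]'

```text
clock: 15.35
ee_pos: [0.4808, -0.3105, 0.1924]
eef_rot: [0.999, -0.041, 0.003, 0.003]
ft_force: [1.1, 0.2, -1.5]
gripper_width: 0.63
grip_force: 0.0
```

Run:
```python
from h import *
s=status.state(); print(s['ee_pos'],R.from_quat(s['eef_rot']).as_matrix().round(3)[:,:2]);print(shift([.4815,-.3055,.030]))
cp=camera_params('wrist'); snap('wrist')
for r in pinpoint('wrist','long_carrier')[:2]: print(round(r['p'],2),np.round(r['point'],1),atz(cp,*r['point'],0.002).round(3))
```

```text
[ 0.48082936 -0.3104895   0.1923532 ] [[ 0.997 -0.082]
 [-0.081 -0.997]
 [ 0.007  0.005]]
[ -0.8  -5.8 162.3]
0.82 [210.7 318.4] [ 0.482 -0.306  0.002]
```

Call:
carry_out --motion '[[[0,-5,50,0,0,-0.003,60],[0,-5,100,0,0,-0.003,60],[0,-5,140,0,0,-0.003,60],[0,-5,160,0,0,-0.003,60],[0,-5,161,0,0,-0.003,60],[0,-5,161,0,0,-0.003,10],[0,-5,161,0,0,-0.003,10],[0,-5,161,0,0,-0.003,10],[0,-5,161,0,0,-0.003,10],[0,-5,161,0,0,-0.003,10]]]'

```text
clock: 16.45
ee_pos: [0.4803, -0.3009, 0.03]
eef_rot: [0.999, -0.038, 0.0, 0.0]
ft_force: [-0.6, -1.0, 0.1]
gripper_width: 0.269
grip_force: 0.2
```

Call:
carry_out --motion '[[[0,0,0,0,0,0,10],[0,0,0,0,0,0,10],[0,0,0,0,0,0,10]]]'

```text
clock: 16.75
ee_pos: [0.4803, -0.3009, 0.0299]
eef_rot: [0.999, -0.038, 0.0, 0.0]
ft_force: [-0.8, 0.0, 7.5]
gripper_width: 0.264
grip_force: 15.0
```

Run:
```python
from h import *
s=status.state(); print(s['ee_pos'],s['gripper_width'],s['grip_force'],R.from_quat(s['eef_rot']).as_matrix().round(3)[:,:2])
```

```text
[ 0.48028544 -0.30088142  0.02992694] 0.2639240124548546 15.000301748514175 [[ 0.997 -0.075]
 [-0.075 -0.997]
 [ 0.001  0.001]]
```

Call:
carry_out --motion '[[[0,0,-25,0,0,0,10],[0,0,-70,0,0,0,10],[0,0,-120,0,0,0,10],[0,-15,-160,0,0,0,10],[0,-60,-170,0,0,0,10],[-2,-110,-170,0,0,0,10],[-3,-160,-170,0,0,0,10],[-4,-210,-170,0,0,0,10],[-5,-260,-170,0,0,0,10],[-6,-300,-170,0,0,0,10]]]'

```text
clock: 17.75
ee_pos: [0.4961, 0.0014, 0.1994]
eef_rot: [0.999, -0.037, -0.0, -0.0]
ft_force: [1.0, -0.3, -1.1]
gripper_width: 0.259
grip_force: 15.0
```

Call:
carry_out --motion '[[[0,-45,0,0,0,-0.027,10],[-1,-95,0,0,0,-0.027,10],[-2,-145,0,0,0,-0.027,10],[-3,-195,0,0,0,-0.027,10],[-5,-235,0,0,0,-0.027,10],[-6,-262,0,0,0,-0.027,10],[-6,-273,0,0,0,-0.027,10],[-6,-274,0,0,0,-0.027,10],[-6,-274,0,0,0,-0.027,10]]]'

```text
clock: 18.65
ee_pos: [0.5111, 0.2718, 0.1991]
eef_rot: [1.0, -0.024, -0.0, 0.0]
ft_force: [-0.3, 0.4, -1.4]
gripper_width: 0.261
grip_force: 15.0
```

Run:
```python
from h import *
s=status.state(); print(s['ee_pos'],s['gripper_width'],R.from_quat(s['eef_rot']).as_matrix().round(3)[:,:2]);print(shift([.5115,.2728,.032]))
```

```text
[0.51111578 0.27179998 0.19909373] 0.261417277021647 [[ 0.999 -0.048]
 [-0.048 -0.999]
 [-0.     0.001]]
[  0.4  -1.1 167.1]
```

Call:
carry_out --motion '[[[0,-1,45,0,0,0,10],[0,-1,90,0,0,0,10],[0,-1,130,0,0,0,10],[0,-1,152,0,0,0,10],[0,-1,162,0,0,0,10],[0,-1,166,0,0,0,10],[0,-1,167.5,0,0,0,10],[0,-1,167.5,0,0,0,10]]]'

```text
clock: 19.45
ee_pos: [0.5118, 0.2736, 0.0328]
eef_rot: [1.0, -0.024, 0.001, -0.0]
ft_force: [-0.4, -0.2, -0.9]
gripper_width: 0.262
grip_force: 15.0
```

Call:
carry_out --motion '[[[0,0,1,0,0,0,10],[0,0,1,0,0,0,10],[0,0,1,0,0,0,45],[0,0,1,0,0,0,45],[0,0,1,0,0,0,45],[0,0,-25,0,0,0,50],[0,0,-75,0,0,0,50],[0,0,-125,0,0,0,50],[0,0,-175,0,0,0,50],[0,0,-205,0,0,0,50]]]'

```text
clock: 20.45
ee_pos: [0.5117, 0.2739, 0.2407]
eef_rot: [1.0, -0.024, 0.002, -0.001]
ft_force: [-0.0, -0.4, 0.5]
gripper_width: 0.524
grip_force: 0.0
```

Run:
```python
from h import *
s=status.state(); print(s['ee_pos'],R.from_quat(s['eef_rot']).as_matrix().round(3)[:,:2]); print(shift([.4802,-.161,.24]))
f=snap('wrist'); cv2.imwrite('pics/w8.png',cv2.cvtColor(cv2.resize(f[40:330,120:520],None,fx=2,fy=2,interpolation=cv2.INTER_CUBIC),cv2.COLOR_RGB2BGR))
```

```text
[0.51168936 0.27389669 0.24071448] [[ 0.999 -0.048]
 [-0.048 -0.999]
 [ 0.004 -0.002]]
[-10.6 435.9  -0. ]
```

View pics/w8.png

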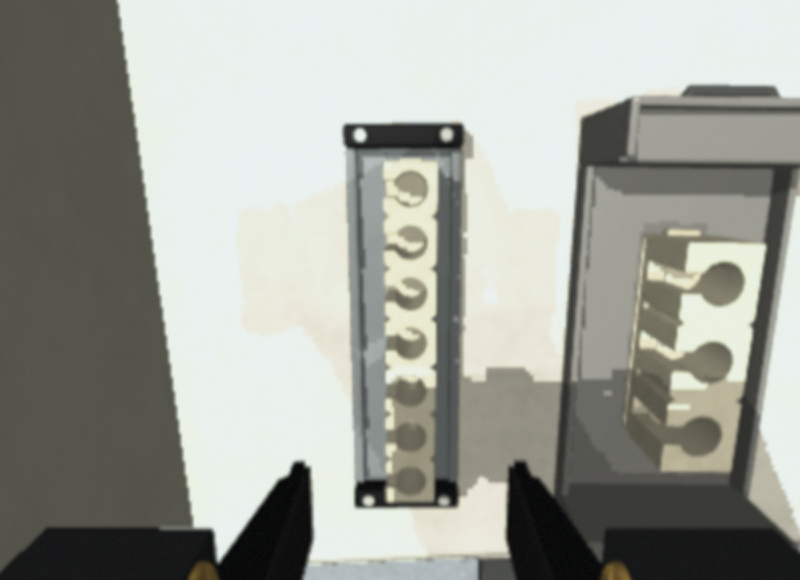

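Run:
```python
from h import *
cp=camera_params('wrist')
q=lambda u,v:(40+(v+.5)/2-.5,120+(u+.5)/2-.5)
for n,u,v,z in(('near',411,501,.066),('far',411,160,.066),('stopnear',405,506,.024),('stopfar',403,125,.024)): print(n,atz(cp,*q(u,v),z).round(4))
```

```text
near [0.4312 0.2774 0.066 ]
far [0.6023 0.2694 0.066 ]
stopnear [0.409 0.282 0.024]
stopfar [0.6211 0.2726 0.024 ]
```

Call:
carry_out --motion '[[[0,50,0,0,0,0,50],[0,100,0,0,0,0,50],[0,150,0,0,0,0,50],[0,200,0,0,0,0,50],[0,250,0,0,0,0,50],[0,300,0,0,0,0,50],[-4,350,0,0,0,0,50],[-8,390,0,0,0,0,50],[-11,420,0,0,0,0,50],[-11,434,0,0,0,0,50]]]'

```text
clock: 21.5
ee_pos: [0.4788, -0.1615, 0.2365]
eef_rot: [1.0, -0.025, -0.0, 0.0]
ft_force: [0.3, 0.6, 0.2]
gripper_width: 0.528
grip_force: 0.0
```

Run:
```python
from h import *
s=status.state(); print(s['ee_pos'],R.from_quat(s['eef_rot']).as_matrix().round(3)[:,:2])
cp=camera_params('wrist');f=snap('wrist'); import pickle; pickle.dump((cp,f),open('w9.pkl','wb'))
cv2.imwrite('pics/w9.png',cv2.cvtColor(cv2.resize(f[40:330,120:520],None,fx=2,fy=2,interpolation=cv2.INTER_CUBIC),cv2.COLOR_RGB2BGR))
```

```text
[ 0.47876344 -0.16148595  0.23646572] [[ 0.999 -0.051]
 [-0.051 -0.999]
 [-0.     0.   ]]
```

View pics/w9.png

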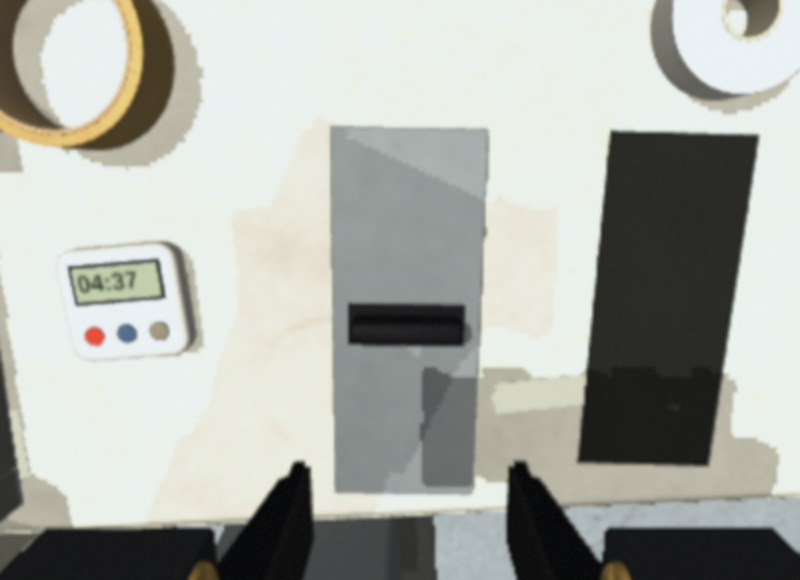

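Run:
```python
from h import *
import pickle; cp,f=pickle.load(open('w9.pkl','rb'))
q=lambda L:[(40+(v+.5)/2-.5,120+(u+.5)/2-.5) for u,v in L]
rect(cp,q([(331,126),(488,129),(473,493),(336,492)]),.006,'div')
rect(cp,q([(347,322),(465,322),(465,346),(348,346)]),.034,'ribtop')
rect(cp,q([(610,131),(758,135),(709,465),(578,462)]),.002,'mat')
print(atz(cp,*q([(407,304)])[0],.006))
rect(cp,q([(60,250),(180,243),(192,352),(80,360)]),.019,'timer')
print(status.state()['joints'])
```

```text
div c [ 0.4805 -0.1609  0.006 ] len 0.208 wid 0.0827 yaw -3.69 yawW -3.61
ribtop c [ 0.4801 -0.1606  0.034 ] len 0.0129 wid 0.062 yaw -1.75 yawW -2.87
mat c [ 0.4806 -0.3062  0.002 ] len 0.1884 wid 0.0791 yaw -4.13 yawW -4.3
[ 0.49139713 -0.16153387  0.006     ]
timer c [ 0.502  -0.0107  0.019 ] len 0.0597 wid 0.0634 yaw -0.86 yawW 0.84
[-4.56541822e-01  2.97494796e-01  1.81674598e+00 -5.00501849e-04
  1.02742377e+00  1.16496386e+00]
```

Call:
carry_out --motion '[[[2,0,10,0,0,-1.559,40],[2,0,20,0,0,-1.559,40],[2,0,40,0,0,-1.559,40],[2,0,60,0,0,-1.559,40],[2,0,80,0,0,-1.559,40],[2,0,100,0,0,-1.559,40],[2,0,110,0,0,-1.559,40],[2,0,110,0,0,-1.559,40],[2,0,110,0,0,-1.559,40],[2,0,110,0,0,-1.559,40]]]'

```text
clock: 22.55
ee_pos: [0.4816, -0.1583, 0.1265]
eef_rot: [0.746, 0.666, -0.0, -0.0]
ft_force: [-0.1, 0.5, 0.1]
gripper_width: 0.424
grip_force: 0.0
```

Run:
```python
from h import *
s=status.state(); M=R.from_quat(s['eef_rot']).as_matrix(); print(s['ee_pos'],M.round(3),np.degrees(np.arctan2(M[1,0],M[0,0])));print(shift([.4803,-.161,.009]))
```

```text
[ 0.4815722  -0.15825284  0.12649729] [[ 0.112  0.994 -0.   ]
 [ 0.994 -0.112  0.   ]
 [ 0.    -0.    -1.   ]] 83.5905289730877
[ -2.9  -0.9 117.5]
```

Call:
carry_out --motion '[[[-3,-1,45,0,0,-0.049,40],[-3,-1,85,0,0,-0.049,40],[-3,-1,107,0,0,-0.049,40],[-3,-1,115,0,0,-0.049,40],[-3,-1,117,0,0,-0.049,40],[-3,-1,117,0,0,-0.049,2],[-3,-1,117,0,0,-0.049,2],[-3,-1,117,0,0,-0.049,2],[-3,-1,117,0,0,-0.049,2],[-3,-1,117,0,0,-0.049,2]]]' --newtons 35

```text
clock: 23.55
ee_pos: [0.4804, -0.1625, 0.0105]
eef_rot: [0.731, 0.682, 0.0, 0.001]
ft_force: [-0.3, 1.6, 7.7]
gripper_width: 0.124
grip_force: 35.0
```

Call:
carry_out --motion '[[[0,0,0,0,0,0,2],[0,0,0,0,0,0,2]]]'

```text
clock: 23.75
ee_pos: [0.4803, -0.1625, 0.0105]
eef_rot: [0.731, 0.682, 0.0, 0.001]
ft_force: [-0.4, 0.9, 7.2]
gripper_width: 0.125
grip_force: 35.0
```

Run:
```python
from h import *
s=status.state(); M=R.from_quat(s['eef_rot']).as_matrix(); print(s['ee_pos'],s['gripper_width'],s['grip_force'],np.degrees(np.arctan2(M[1,0],M[0,0])));print(shift([.4992,.1287,.20]))
```

```text
[ 0.48034246 -0.16247213  0.01046428] 0.12544227614515532 35.001967549324036 85.9894197962822
[ 291.7   -1.3 -189.7]
```

Call:
carry_out --motion '[[[0,0,-15,0,0,0,2],[0,0,-50,0,0,0,2],[0,0,-100,0,0,0,2],[0,0,-145,0,0,0,2],[20,0,-175,0,0,0,2],[60,0,-190,0,0,0,2],[105,0,-190,0,0,0,2],[150,-1,-190,0,0,-0.009,2],[195,-1,-190,0,0,-0.009,2],[230,-1,-190,0,0,-0.009,2]]]'

```text
clock: 24.75
ee_pos: [0.4947, 0.0694, 0.1999]
eef_rot: [0.728, 0.685, 0.0, -0.0]
ft_force: [0.7, -0.1, -1.9]
gripper_width: 0.126
grip_force: 35.0
```

Call:
carry_out --motion '[[[25,0,0,0,0,0,2],[45,0,0,0,0,0,2],[57,0,0,0,0,0,2],[60,0,0,0,0,0,2],[60,0,0,0,0,0,2],[60,0,0,0,0,0,2]]]'

```text
clock: 25.35
ee_pos: [0.4988, 0.1263, 0.1997]
eef_rot: [0.729, 0.685, -0.0, 0.0]
ft_force: [-0.2, -0.7, -2.2]
gripper_width: 0.125
grip_force: 35.0
```

Run:
```python
from h import *
s=status.state(); M=R.from_quat(s['eef_rot']).as_matrix(); print(s['ee_pos'],s['gripper_width'],M.round(3),np.degrees(np.arctan2(M[1,0],M[0,0])));print(shift([.4992,.127,.0935]))
cp=camera_params('wrist');f=snap('wrist','w10.png'); import pickle; pickle.dump((cp,f),open('w10.pkl','wb'))
```

```text
[0.49875813 0.12632153 0.19973069] 0.12490736887066034 [[ 0.062  0.998 -0.   ]
 [ 0.998 -0.062 -0.   ]
 [-0.    -0.    -1.   ]] 86.46899206818843
[  0.7   0.4 106.2]
```

View pics/w10.png

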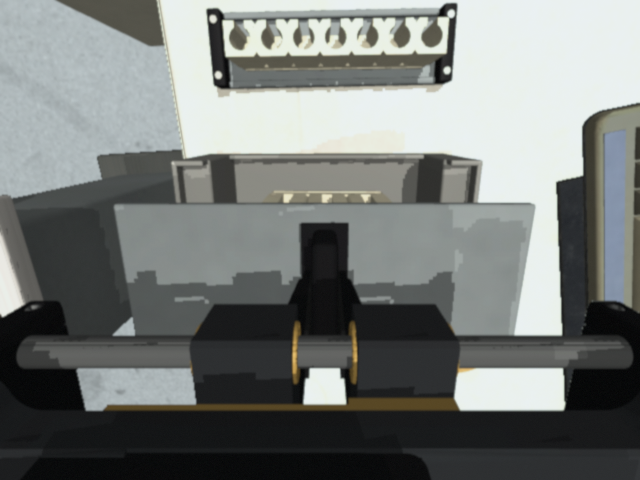

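Run:
```python
from h import *
import pickle; cp,f=pickle.load(open('w10.pkl','rb'))
for n,a,b,z in(('boxedge',(162,174),(162,480),.094),('plate',(205,115),(206,534),.195)):
    A=atz(cp,*a,z);B=atz(cp,*b,z);d=B-A;print(n,A.round(4),B.round(4),((A+B)/2).round(4),np.linalg.norm(d).round(4),np.degrees(np.arctan2(d[1],d[0])).round(2))
```

```text
boxedge [0.3878 0.1897 0.094 ] [0.6183 0.1756 0.094 ] [0.5031 0.1826 0.094 ] 0.2309 -3.5
plate [0.397  0.1766 0.195 ] [0.6039 0.1634 0.195 ] [0.5005 0.17   0.195 ] 0.2073 -3.63
```

Call:
carry_out --motion '[[[0.5,1.2,40,0,0,0,2],[0.5,1.2,70,0,0,0,2],[0.5,1.2,88,0,0,0,2],[0.5,1.2,97,0,0,0,2],[0.5,1.2,103,0,0,0,2],[0.5,1.2,106,0,0,0,2],[0.5,1.2,106.5,0,0,0,2],[0.5,1.2,106.5,0,0,0,2]]]'

```text
clock: 26.2
ee_pos: [0.5003, 0.1275, 0.0939]
eef_rot: [0.728, 0.685, 0.0, 0.0]
ft_force: [-0.1, 0.5, -1.9]
gripper_width: 0.125
grip_force: 35.0
```

Call:
carry_out --motion '[[[0,0,1,0,0,0,2],[0,0,2,0,0,0,2],[0,0,2,0,0,0,2],[0,0,2,0,0,0,2]]]'

```text
clock: 26.6
ee_pos: [0.5003, 0.1276, 0.0925]
eef_rot: [0.728, 0.685, 0.001, 0.001]
ft_force: [-3.5, -0.1, 11.3]
gripper_width: 0.122
grip_force: 35.0
```

Contact at the ledge height as expected (z 0.0925). Release, rise, and look.

Call:
carry_out --motion '[[[0,0,-0.5,0,0,0,2],[0,0,-0.5,0,0,0,25],[0,0,-0.5,0,0,0,25],[0,0,-0.5,0,0,0,25],[0,0,-20,0,0,0,30],[0,0,-60,0,0,0,30],[0,0,-110,0,0,0,50],[-30,0,-140,0,0,0,80],[-80,0,-150,0,0,0,80],[-130,0,-150,0,0,0,80]]]'

```text
clock: 27.6
ee_pos: [0.4924, -0.0023, 0.2431]
eef_rot: [0.728, 0.686, 0.001, 0.001]
ft_force: [1.3, -0.2, 0.0]
gripper_width: 0.597
grip_force: 0.0
```

Run:
```python
from h import *
s=status.state(); M=R.from_quat(s['eef_rot']).as_matrix(); print(s['ee_pos'],M.round(3)[:,:2],s['joints'][5])
cp=camera_params('wrist');f=snap('wrist','w11.png'); import pickle; pickle.dump((cp,f),open('w11.pkl','wb'))
```

```text
[ 0.49240013 -0.00225148  0.2431334 ] [[ 0.059  0.998]
 [ 0.998 -0.059]
 [-0.     0.004]] -0.0797740910234592
```

View pics/w11.png

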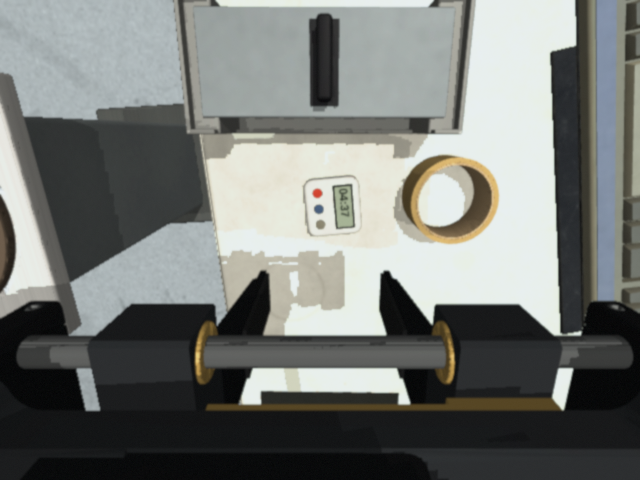

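Run:
```python
from h import *
import pickle; cp,f=pickle.load(open('w11.pkl','rb'))
g=cv2.cvtColor(f,cv2.COLOR_RGB2HSV)
rect(cp,[(180,303),(176,357),(233,362),(237,307)],.018,'timer (len along y)')
snap('wrist')
for r in pinpoint('wrist','timer')[:2]: print(r['p'],r['point'],atz(cp,*r['point'],0).round(4))
for r in search_frame('wrist','timer')[:1]:
    x,y,w,h=r['bbox']; print(r['bbox'],atz(cp,y+h/2,x+w/2,.015).round(4))
# plate check
rect(cp,[(8,193),(7,459),(122,450),(117,197)],.088,'plate?')
print(shift([.503,-.0075,.006]))
```

```text
timer (len along y) c [ 0.5008 -0.0059  0.018 ] len 0.0652 wid 0.0612 yaw 91.44 yawW 90.9
0.72 [197.5, 339.7] [0.5102 0.0012 0.    ]
[309.6, 168.9, 56.2, 63.1] [0.5073 0.0007 0.015 ]
plate? c [0.5    0.1282 0.088 ] len 0.0847 wid 0.2147 yaw 85.44 yawW 86.23
[ -4.7  11.3 235.3]
```

Call:
carry_out --motion '[[[-4,12,50,0,0,-0.075,85],[-4,12,100,0,0,-0.075,85],[-4,12,120,0,0,-0.075,85],[-4,12,120,0,0,-0.075,85],[-4,12,120,0,0,-0.075,85]]]'

```text
clock: 28.3
ee_pos: [0.5042, -0.0051, 0.1217]
eef_rot: [0.702, 0.713, -0.0, -0.0]
ft_force: [0.5, 1.1, 0.3]
gripper_width: 0.893
grip_force: 0.0
```

Run:
```python
from h import *
s=status.state(); M=R.from_quat(s['eef_rot']).as_matrix(); print(s['ee_pos'],np.degrees(np.arctan2(M[1,0],M[0,0])))
cp=camera_params('wrist');f=snap('wrist'); import pickle; pickle.dump((cp,f),open('w12.pkl','wb'))
cv2.imwrite('pics/w12.png',cv2.cvtColor(cv2.resize(f[120:420,180:480],None,fx=2,fy=2,interpolation=cv2.INTER_CUBIC),cv2.COLOR_RGB2BGR))
```

```text
[ 0.50420619 -0.00505275  0.12165779] 90.8779800071822
```

View pics/w12.png

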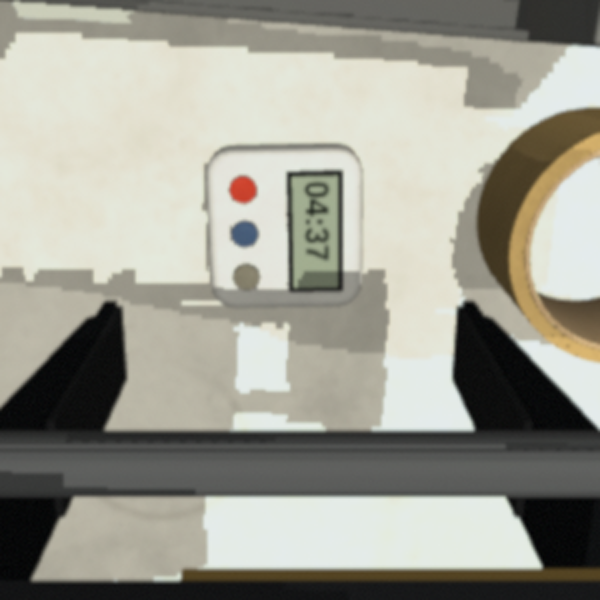

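Run:
```python
from h import *
import pickle; cp,f=pickle.load(open('w12.pkl','rb'))
q=lambda u,v:(120+(v+.5)/2-.5,180+(u+.5)/2-.5)
L,Rr,T,B=[atz(cp,*q(*p),.018) for p in((211,228),(362,228),(285,151),(288,305))]
print(L,Rr,T,B,np.linalg.norm(L-Rr),np.linalg.norm(T-B)); c=np.array([(L+Rr)[0]/2,(T+B)[1]/2,.005]); print(c,shift(c))
```

```text
[ 0.47207783 -0.00469816  0.018     ] [ 0.53192167 -0.00372789  0.018     ] [0.50096792 0.02655672 0.018     ] [ 0.50310523 -0.03697983  0.018     ] 0.059851704974072696 0.06357248624925894
[ 0.50199975 -0.00521155  0.005     ] [ 1.000e-01 -2.700e+00  1.174e+02]
```

Call:
carry_out --motion '[[[0,-2,45,0,0,-0.02,85],[0,-2,85,0,0,-0.02,85],[0,-2,107,0,0,-0.02,85],[0,-2,115,0,0,-0.02,85],[0,-2,117,0,0,-0.02,85],[0,-2,117,0,0,-0.02,85],[0,-2,117,0,0,-0.02,40],[0,-2,117,0,0,-0.02,40],[0,-2,117,0,0,-0.02,40],[0,-2,117,0,0,-0.02,40]]]' --newtons 20

```text
clock: 29.35
ee_pos: [0.5021, -0.0061, 0.0048]
eef_rot: [0.695, 0.719, 0.0, 0.0]
ft_force: [-0.3, 0.1, 6.0]
gripper_width: 0.649
grip_force: 20.0
```

Call:
carry_out --motion '[[[0,0,0,0,0,0,40],[0,0,0,0,0,0,40]]]'

```text
clock: 29.55
ee_pos: [0.5021, -0.0061, 0.0048]
eef_rot: [0.695, 0.719, 0.0, 0.0]
ft_force: [-0.5, 0.4, 6.9]
gripper_width: 0.652
grip_force: 20.0
```

Call:
carry_out --motion '[[[0,0,-20,0,0,0,40],[0,0,-65,0,0,0,40],[0,0,-110,0,0,0.1,40],[0,0,-155,0,0,0.25,40],[0,0,-185,0,0,0.4,40],[20,10,-195,0,0,0.55,40],[50,25,-195,0,0,0.7,40],[80,40,-195,0,0,0.85,40],[110,52,-195,0,0,1.0,40],[129,59,-195,0,0,1.15,40]]]'

```text
clock: 30.55
ee_pos: [0.5568, 0.1268, 0.1992]
eef_rot: [0.975, 0.223, -0.0, -0.0]
ft_force: [-0.1, -0.5, -0.5]
gripper_width: 0.647
grip_force: 20.0
```

Call:
carry_out --motion '[[[0,0,0,0,0,0.13,40],[0,0,0,0,0,0.27,40],[0,0,0,0,0,0.4,40],[0,0,0,0,0,0.516,40],[0,0,0,0,0,0.516,40],[0,0,0,0,0,0.516,40],[0,0,0,0,0,0.516,40]]]'

```text
clock: 31.25
ee_pos: [0.5564, 0.1249, 0.1992]
eef_rot: [1.0, -0.029, -0.0, 0.0]
ft_force: [0.6, 0.4, -0.9]
gripper_width: 0.653
grip_force: 20.0
```

Run:
```python
from h import *
s=status.state(); M=R.from_quat(s['eef_rot']).as_matrix(); print(s['ee_pos'],s['gripper_width'],M.round(3),np.degrees(np.arctan2(M[1,0],M[0,0])));print(shift([.5568,.1245,.0935]))
cp=camera_params('wrist');f=snap('wrist','w13.png'); import pickle; pickle.dump((cp,f),open('w13.pkl','wb'))
```

```text
[0.55638443 0.12487718 0.19924323] 0.6532965014439626 [[ 0.998 -0.059 -0.   ]
 [-0.059 -0.998 -0.   ]
 [-0.     0.    -1.   ]] -3.358099492780931
[  0.4   0.3 105.7]
```

View pics/w13.png

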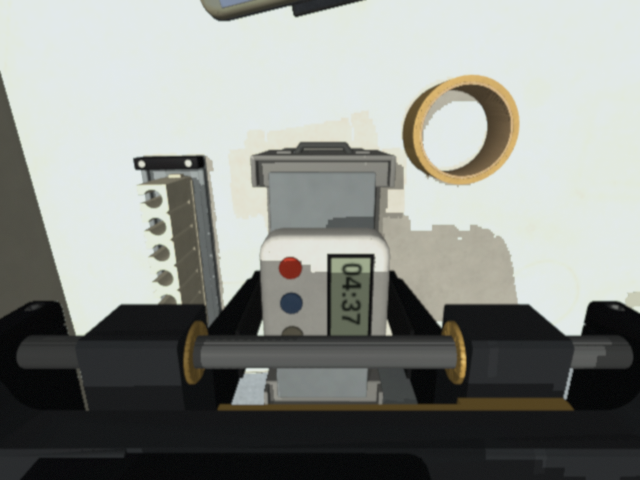

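Call:
carry_out --motion '[[[0,0,40,0,0,0,40],[0,0,70,0,0,0,40],[0,0,88,0,0,0,40],[0,0,97,0,0,0,40],[0,0,103,0,0,0,40],[0,0,105.5,0,0,0,40],[0,0,106.5,0,0,0,40],[0,0,106.5,0,0,0,40],[0,0,106.5,0,0,0,40]]]'

```text
clock: 32.2
ee_pos: [0.5567, 0.1249, 0.0934]
eef_rot: [1.0, -0.031, 0.001, -0.0]
ft_force: [-0.1, 0.4, -1.3]
gripper_width: 0.653
grip_force: 20.0
```

Call:
carry_out --motion '[[[0,0,0.5,0,0,0,40],[0,0,1,0,0,0,40],[0,0,1,0,0,0,40],[0,0,1,0,0,0,40]]]'

```text
clock: 32.6
ee_pos: [0.5567, 0.1249, 0.0928]
eef_rot: [1.0, -0.031, 0.001, 0.0]
ft_force: [-1.8, -0.5, 8.4]
gripper_width: 0.65
grip_force: 20.0
```

Contact. Release and rise, then check.

Call:
carry_out --motion '[[[0,0,0,0,0,0,75],[0,0,0,0,0,0,75],[0,0,0,0,0,0,75],[0,0,0,0,0,0,75],[0,0,-20,0,0,0,75],[0,0,-60,0,0,0,75],[0,0,-110,0,0,0,75],[0,0,-160,0,0,0,75],[0,30,-190,0,0,0,75],[0,60,-200,0,0,0,75]]]'

```text
clock: 33.6
ee_pos: [0.5534, 0.0648, 0.2954]
eef_rot: [1.0, -0.03, 0.003, -0.0]
ft_force: [0.5, -0.3, -0.3]
gripper_width: 0.789
grip_force: 0.0
```

Run:
```python
from h import *
f=snap('wrist')[60:330,100:500]; t=snap('top')[150:350,130:500]; s=status.state(); print(s['ee_pos'],s['clock'])
a=cv2.resize(f,(444,300)); b=cv2.resize(t,(555,300)); 
cv2.imwrite('pics/w14.png',cv2.cvtColor(np.vstack([cv2.resize(a,(444,300)),cv2.resize(b,(444,240))]),cv2.COLOR_RGB2BGR))
```

```text
[0.55307544 0.06277564 0.29367895] 33.7
```

View pics/w14.png

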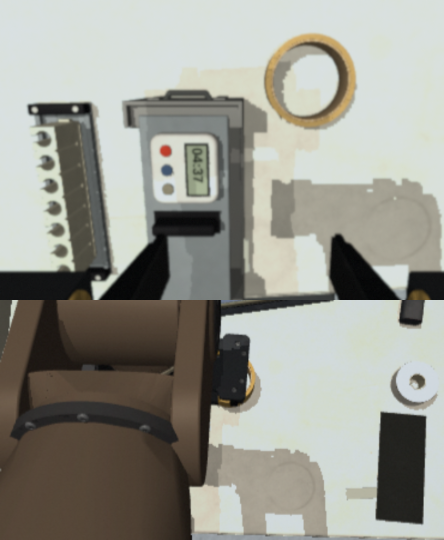

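```bash
python3 -c "
from workcell import ticket; print(ticket.finish_job())"
```

```text
the job is handed in; nothing more can be done
None
```

The job is handed in after about 34 s: the carriers are swapped, with the short one in the box and the long one in the dock. The divider lies on the ledges inside the rims with the timer flat on it, keys up, and neither roll was moved; the last picture agrees.

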